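# File tested crimp die cassettes

### The job

Three crimp die cassettes are back from testing and stand loose on the bench. Put the two green-tagged ones on the low shelf beside the green-tagged one already there, so that all three stand upright in one neat row, squarely in line and almost touching (gaps under 8 mm), and stand the red-tagged one upright in the red reject tray. Set them down gently rather than dropping them, do not tip any of them over, and leave the blue bin on the shelf, the small white jar and the screwdriver where they are.

Things in the scene. Friction and masses are not known exactly. Their poses are not given: they have to be found in the camera images.
- green_a: loose crimp die cassette with a GREEN tag, on the bench: aluminium block 64 (x) by 44 (y) by 50 mm high with a black grip post 24 (x) by 20 (y) mm standing on its centre from 50 up to 85 mm; green stickers on its top shoulders, the post's top and both 44 mm wide end faces; about 0.35 kg; alike when turned half round; origin at the centre of its underside, z up
- green_b: second loose crimp die cassette with a GREEN tag, on the bench, same make and size as green_a
- red_cassette: loose crimp die cassette with a RED tag, on the bench, same make and size as green_a
- row_cassette: loose green-tagged crimp die cassette, same size, already standing near one end (either end) of the low shelf, its y along the shelf's y: the first of the row. No cassette fits between it and the near end cheek
- shelf: low fixed grey shelf with blue edges, 272 mm long (its y) and 96 mm deep; board top 40 mm above the bench and open above; a back lip at its +x edge (inner face at x = +45 mm) and an end cheek at each end (inner faces at y = +-130 mm) rise 15 mm above the board; open at the front (-x, towards the robot), board front edge at x = -45 mm; origin on the bench under the middle of the board
- reject_tray: fixed open red tray, 130 by 130 mm outside, 28 mm high, walls and floor 4 mm thick; origin at the centre of its underside
- blue_bin: small loose open blue bin with brass terminals, 60 (x) by 44 (y) by 35 mm, at the other end of the shelf; bystander; origin at its underside
- ferrule_jar: small whitish jar with white cap, 42 mm across, 65 mm high, bystander; origin at its underside
- screwdriver: screwdriver lying on the bench nearer the robot on the left, bystander

How it is judged:
At the end, for the whole second after the job is handed in: Three green-tagged cassettes on the shelf board, square within 0.125 rad, fore-and-aft within 10 mm of the one already there, neighbours' centres at most 53 mm apart, either order; the red-tagged one on the tray floor; all upright within 0.1 rad, at rest (z of green_a in the frame of shelf between 0.035 and 0.045 m and x of green_a in the frame of shelf between -0.035 and 0.025 m and angle between the x axis of each of green_a, green_b, row_cassette and the x axis of shelf, either way round below 0.125 rad and z of green_b in the frame of shelf between 0.035 and 0.045 m and x of green_b in the frame of shelf between -0.035 and 0.025 m and z of row_cassette in the frame of shelf between 0.035 and 0.045 m and x of row_cassette in the frame of shelf between -0.035 and 0.025 m and x of green_a in the frame of row_cassette between -0.01 and 0.01 m and x of green_b in the frame of row_cassette between -0.01 and 0.01 m and ((distance between green_a and row_cassette below 0.053 m and distance between green_a and green_b below 0.053 m) or (distance between green_b and row_cassette below 0.053 m and distance between green_a and green_b below 0.053 m)) and x of red_cassette in the frame of reject_tray between -0.05 and 0.05 m and y of red_cassette in the frame of reject_tray between -0.05 and 0.05 m and z of red_cassette in the frame of reject_tray between -0.002 and 0.01 m and angle between each of green_a, green_b, red_cassette, row_cassette's own z axis and vertical below 0.1 rad and linear speed of each of green_a, green_b, red_cassette, row_cassette below 0.02 m/s); the robot touches nothing.
It fails at once if a cassette is tipped over (angle between any of green_a, green_b, red_cassette, row_cassette's own z axis and vertical above 0.6 rad).
It fails at once if a cassette is dropped (falls free by more than about 18 mm) ((linear speed of green_a above 0.6 m/s and contact force between the fingers and green_a below 0.1 N) or (linear speed of green_b above 0.6 m/s and contact force between the fingers and green_b below 0.1 N) or (linear speed of red_cassette above 0.6 m/s and contact force between the fingers and red_cassette below 0.1 N) or (linear speed of row_cassette above 0.6 m/s and contact force between the fingers and row_cassette below 0.1 N)).
It fails at once if the blue bin, the small white jar or the screwdriver is displaced by more than 30 mm (distance of any of blue_bin, ferrule_jar, screwdriver from where it was at the start of the episode above 0.03 m).
It also fails if it takes over 70 s, if anything falls off the work surface, if the arm or the gripper's body presses on something with over 40 N, if the wrist force passes 120 N, or if a joint passes its speed limit or range.

### The arm

A 7-joint arm with a two-finger parallel gripper is mounted at the origin on the work surface. World frame = base frame: x ahead of the robot, y to its left, z up, the work surface at z = 0. Lengths are in m, angles in rad, forces in N, time in s.
With the tool pointing down it reaches from about 0.4 to 0.875 m from the base axis. Payload 19.3 kg.
Tool frame: the origin (TCP) lies at the very end of the fingers, on their centre line; the grasp point (between the pads) lies env.grip_depth behind it (env.grip_depth is the distance from the TCP to the grasp point, in m); z points along the fingers, y is the line along which they close (so a half turn about z gives the same grasp; the last joint's range is limited). The gripper opens to 85 mm and grips with 20 to 120 N. Pads are 22 mm wide; open, the fingers measure 114 mm over their backs; the gripper's body (76 mm by 85 mm) begins 54 mm behind the grasp point. The pads swing forward as they close: fully open they stand 13 mm farther back than shut.
Start: joints at [1.186, 0.521, -0.036, 1.599, 0.021, 1.021, -0.113], TCP at [0.193, -0.594, 0.231] pointing down, gripper open.
Joint ranges: [-2.91, 2.91], [-0.3, 2.13], [-1.5, 1.42], [0.17, 2.43], [-1.26, 4.41], [0.16, 1.93], [-2.52, 2.52]. Speed limits (rad/s): [1.89, 1.89, 2.39, 2.39, 3.01, 3.01, 3.01].

### API

Orientations are given as a unit quaternion [w, x, y, z].
In Python, from rig import env gives the robot as it stands. Calls block until the motion is done:
- env.movep(position, orientation): joint-space move of the TCP to a pose.
- env.move_linear(position, rot=None, max_speed=0.15, stop_force=None): straight line of the TCP; rot=None keeps the orientation; max_speed is the mean speed in m/s. With stop_force (N) it stops when the force on the tool has changed by that much, and returns True; else False.
- env.movej(angles): joint-space move.
- env.open_gripper() and env.gripper_close(): open the fingers fully, or close them until they stop; the grip force is fixed at half the most.
- env.hold(seconds).
- env.inverse_kinematics(position, orientation): joint angles nearest the present ones, or None.
- env.read_camera(name): name is "side" or "top"; returns the picture (480x640x3 uint8, blue, green, red); there is no depth.
- env.camera_info(name): a dict with "fovy" (degrees; the focal length in pixels is half the picture's height over the tangent of half this angle, whatever the lens; pixels are square), "cx", "cy" (the principal point, pixels), "extrinsics" (4x4, takes a point from world to camera coordinates). Camera axes: x right, y down, z forward; pixel columns grow to the right and rows downward; lengths in m; the calibration is good to about 2 mm. A picture is of the moment at which its call begins. camera_info takes no time and is no camera call.
A pose or a line that the arm cannot do raises env.Unreachable and nothing moves.
- env.job_done(): hands the job in; it is judged then, once.
Trained networks look in the newest picture that a camera, given by its name, has taken for a name from the list of things; names that differ only in an ending like _2 or _b are one class to them, and where a whole thing is asked for, a point or a joint stands for the part that bears it (a point fixed in the world has none). Each returns a list of dicts, best first, with "confidence" (0 to 1); they miss things now and then, are a little off and sometimes report something else, mostly with a low value. They report only what shows in the picture. A call takes as long as a camera call.
- env.recognise(label, camera): "uv" ([column, row] in pixels, amid what is visible of it).
Readings, each from a call of its own:
- env.get_t(): time.
- env.get_joint_pos(): joint angles.
- env.get_joint_velocities(): joint speeds.
- env.get_tau(): joint torques, N m.
- env.get_ee_pos(): TCP position.
- env.get_ee_rot(): TCP orientation.
- env.get_ft_force(): force on the tool from outside, world axes, zero at the start.
- env.get_wrist_torque(): the same for the moment, N m.
- env.get_gripper_width(): opening from 0.0 (shut) to 1.0 (fully open).
- env.get_grip_force(): force on a finger pad.
Only numpy, scipy, OpenCV 4.12 (cv2) and the standard library are available. Lean on these libraries where they do the work, as an engineer would, in place of code of your own. Each camera call takes 0.05 s, during which the arm holds its last target. There are 200 camera calls.

## Working session

There is one attempt and no reset: what is moved stays moved. The work goes in short steps, each a Python script; the robot and the scene stay as the last script left them, time stands still between calls to the robot, and variables do not carry over. Pictures are saved under pics/ and viewed, at most 10 in all, crops included, and the job is handed in when it is done.

```bash
mkdir -p pics; ls
python3 - <<'E'
from rig import env
import cv2
for c in("top","side"):
    cv2.imwrite(f"pics/{c}0.png",env.read_camera(c)); print(c,env.camera_info(c))
    for l in("green_a","red_cassette","row_cassette","shelf","reject_tray","blue_bin","ferrule_jar"):
        print(l,[( [round(x) for x in d["uv"]],round(d["confidence"],2)) for d in env.recognise(l,c)])
print(env.grip_depth,env.get_ee_rot(),env.get_t())
E
```

```text
pics
top {'fovy': 42.068159583481645, 'cx': 317.68833009997235, 'cy': 244.158473207184, 'extrinsics': array([[-0.00468653, -0.99978192, -0.02035083,  0.01561136],
       [-0.98755232,  0.00782694, -0.15709603,  0.51427951],
       [ 0.15722105,  0.01936127, -0.98737363,  1.30450485],
       [ 0.        ,  0.        ,  0.        ,  1.        ]])}
green_a [([380, 282], 0.74), ([238, 271], 0.59)]
red_cassette [([310, 265], 0.96), ([344, 190], 0.62)]
row_cassette [([260, 196], 0.9), ([238, 272], 0.34)]
shelf [([304, 199], 0.62)]
reject_tray [([451, 227], 0.6)]
blue_bin [([348, 189], 0.82)]
ferrule_jar [([394, 170], 0.84)]
side {'fovy': 45.203511261966334, 'cx': 317.4705689184856, 'cy': 238.16137428892486, 'extrinsics': array([[-0.89186444, -0.45203612,  0.01552957,  0.45495712],
       [-0.3426177 ,  0.6527708 , -0.67565035,  0.20226844],
       [ 0.29528111, -0.60790923, -0.73705864,  1.25512716],
       [ 0.        ,  0.        ,  0.        ,  1.        ]])}
green_a [([369, 220], 0.92), ([302, 301], 0.73)]
red_cassette [([329, 258], 0.65)]
row_cassette [([249, 254], 0.9)]
shelf [([269, 241], 0.69)]
reject_tray [([352, 170], 0.93)]
blue_bin [([282, 204], 0.94)]
ferrule_jar [([283, 181], 0.57)]
0.0187 [-4.73036739e-06  9.87646356e-01  1.56699312e-01 -1.74758890e-05] 0.8
```

View pics/top0.png

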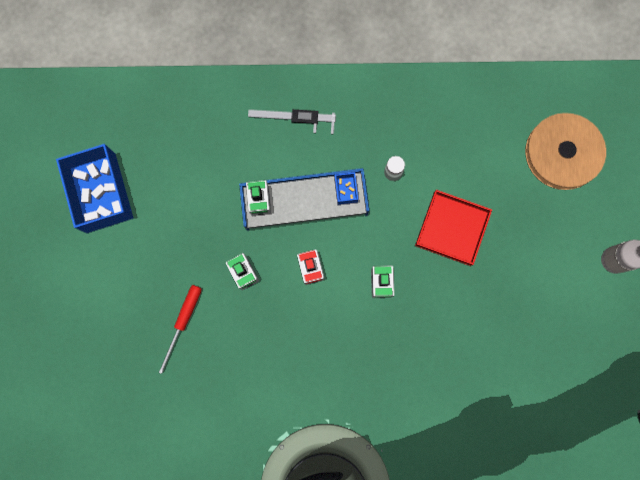

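View pics/side0.png

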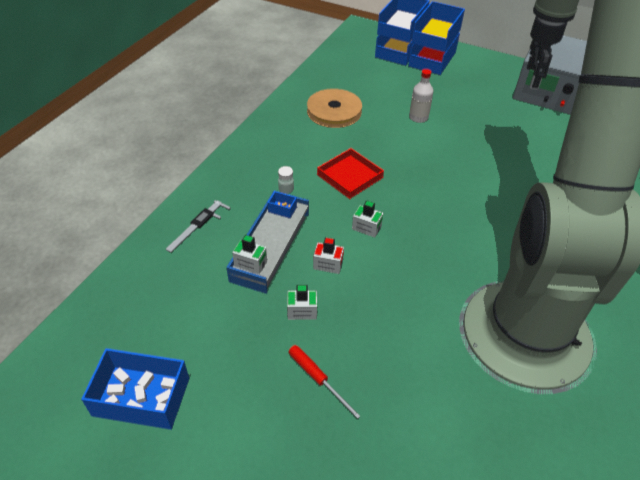

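Top view: row cassette (258,196) at the left (+y) end of the shelf, bin (346,188) at the other end. Greens are at (241,270) and (383,281), red at (310,266), tray at (453,228), jar at (395,166) and the screwdriver is lower left. The side view agrees. I'll zoom in to plan the segmentation.

Run:
```python
import cv2,numpy as np
a=cv2.imread("pics/top0.png")[160:300,220:400]; b=cv2.imread("pics/side0.png")[185:325,220:400]
cv2.imwrite("pics/crop0.png",np.vstack([cv2.resize(x,None,fx=2.14*1,fy=2.14,interpolation=cv2.INTER_CUBIC) for x in(a,b)]))
t=cv2.imread("pics/top0.png");
for r in(196,266,281):print(r,[tuple(int(v) for v in t[r,c]) for c in {196:range(242,276,3),266:range(296,326,3),281:range(368,400,3)}[r]])
```

```text
196 [(190, 113, 58), (174, 176, 176), (237, 236, 236), (125, 121, 124), (58, 92, 44), (31, 37, 28), (30, 28, 28), (146, 147, 146), (239, 238, 239), (74, 70, 72), (149, 153, 150), (180, 183, 183)]
266 [(113, 146, 84), (95, 112, 75), (240, 238, 239), (150, 145, 148), (64, 69, 238), (65, 70, 239), (61, 59, 96), (216, 213, 213), (223, 223, 223), (66, 85, 48)]
281 [(107, 140, 80), (85, 96, 72), (239, 237, 238), (240, 237, 239), (53, 48, 49), (115, 201, 85), (115, 201, 86), (82, 83, 78), (240, 238, 239), (104, 134, 77), (106, 137, 77)]
```

View pics/crop0.png

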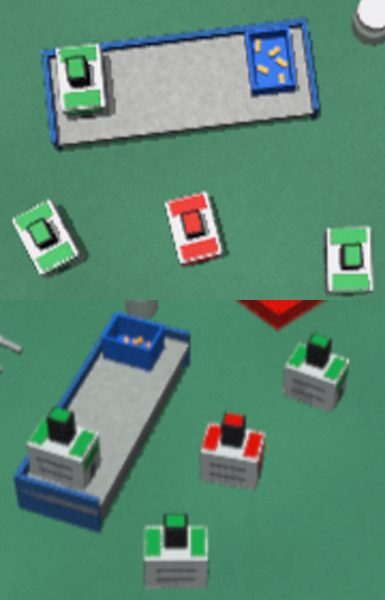

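```bash
cat > h.py <<'E'
import cv2, numpy as np
from rig import env
from scipy.spatial.transform import Rotation as R
def cam(n):
    i=env.camera_info(n); f=240/np.tan(np.radians(i["fovy"])/2)
    return np.array([[f,0,i["cx"]],[0,f,i["cy"]],[0,0,1]])@i["extrinsics"][:3]
def plane(n,uv,z):
    P=cam(n); H=np.c_[P[:,0],P[:,1],P[:,2]*z+P[:,3]]
    return cv2.perspectiveTransform(np.float64(uv).reshape(-1,1,2),np.linalg.inv(H))[:,0]
def proj(n,X):
    q=np.c_[X,np.ones(len(X))]@cam(n).T; return q[:,:2]/q[:,2:]
def rect(mask,seed,z,n="top"):
    """rectangle (cx,cy,long,short,yaw of long axis) of the blob(s) near the seed, on the plane z"""
    k,l,s,_=cv2.connectedComponentsWithStats(cv2.morphologyEx(mask.astype(np.uint8),cv2.MORPH_CLOSE,np.ones((3,3))))
    near=l[seed[1]-12:seed[1]+13,seed[0]-12:seed[0]+13]; near=near[near>0]
    v,u=np.nonzero(l==np.bincount(near).argmax())
    uv=np.concatenate([np.c_[u+a,v+b] for a in(-.5,.5) for b in(-.5,.5)])
    b=cv2.boxPoints(cv2.minAreaRect(np.float32(plane(n,uv,z)*1000)))/1000
    e=[b[1]-b[0],b[2]-b[1]]; e.sort(key=np.linalg.norm); a=e[1]
    yaw=np.arctan2(a[1],a[0]); yaw=(yaw+np.pi/2)%np.pi-np.pi/2
    return np.r_[b.mean(0),np.linalg.norm(e[1]),np.linalg.norm(e[0]),yaw]
def bright(im):
    b,g,r=[im[...,i].astype(int) for i in range(3)]
    return (np.minimum(np.minimum(b,g),r)>195)|((g>165)&(g-b>50))|((r>190)&(r-b>90))
def down(yaw):
    """tool down, its y (closing line) along the world direction yaw (mod pi)"""
    best=min((q for q in(yaw,yaw+np.pi)),key=lambda a:abs((a-np.pi/2-REF+np.pi)%(2*np.pi)-np.pi))
    y=np.array([np.cos(best),np.sin(best),0]); z=np.array([0,0,-1.]); x=np.cross(y,z)
    return R.from_matrix(np.c_[x,y,z]).as_quat(scalar_first=True)
REF=0
E
python3 - <<'E'
from h import *
t=cv2.imread("pics/top0.png"); s=cv2.imread("pics/side0.png"); m=bright(t)
D={}
for n,sd,z in(("g1",(241,270),.05),("g2",(383,281),.05),("red",(310,266),.05),("row",(258,196),.09)):
    D[n]=r=rect(m,sd,z); print(n,r.round(4))
b,g,r_=[t[...,i].astype(int) for i in range(3)]
M=((b-r_>40)&(b>g+15))|((abs(b-r_)<14)&(abs(g-r_)<14)&(b>120)); M[:160]=0;M[240:]=0;M[:,:235]=0;M[:,375:]=0
print("shelf",rect(M,(304,199),.055).round(4))
M=(r_>170)&(b<90); M[:,:410]=0
print("tray",rect(M,(453,228),.028).round(4))
for im,c in((t,"top"),(s,"side")):
    big=cv2.resize(im,None,fx=4,fy=4,interpolation=cv2.INTER_CUBIC)
    for n,r in D.items():
        z0=.04 if n=="row" else 0; ca,sa=np.cos(r[4]),np.sin(r[4])
        for w,h,zz in((.032,.022,.05),(.032,.022,0),(.012,.01,.085)):
            P=np.array([[r[0]+a*w*ca-b2*h*sa,r[1]+a*w*sa+b2*h*ca,z0+zz] for a,b2 in((1,1),(1,-1),(-1,-1),(-1,1))])
            cv2.polylines(big,[np.int32((proj(c,P)+.5)*4)],True,(255,0,255),1)
    big=big[660:1200,880:1640] if c=="top" else big[780:1320,880:1580]
    cv2.imwrite(f"pics/fit_{c}.png",big)
E
```

```text
g1 [0.4578 0.1767 0.064  0.0445 0.4752]
g2 [ 0.433  -0.1254  0.0616  0.0443 -0.0072]
red [0.466  0.0291 0.064  0.0445 0.24  ]
row [0.6108 0.139  0.064  0.0447 0.1006]
shelf [ 0.6124  0.0417  0.2752  0.1057 -1.4529]
tray [ 0.5533 -0.2843  0.1324  0.1319 -0.3645]
```

View pics/fit_top.png

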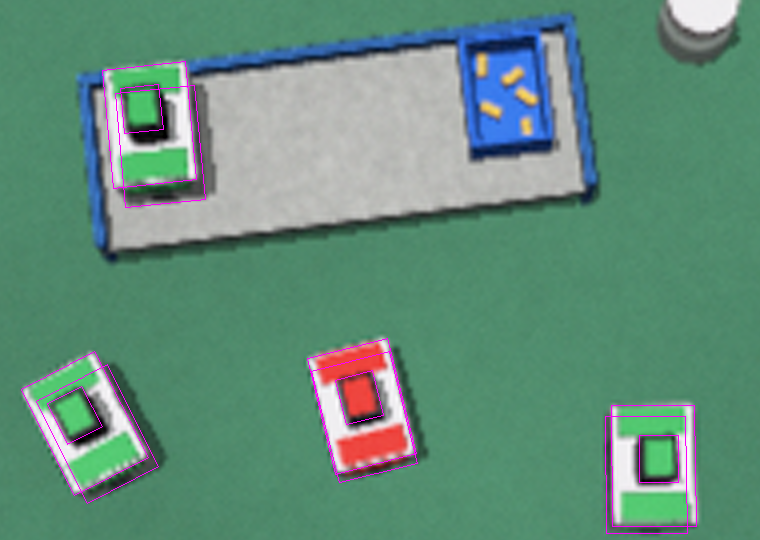

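View pics/fit_side.png

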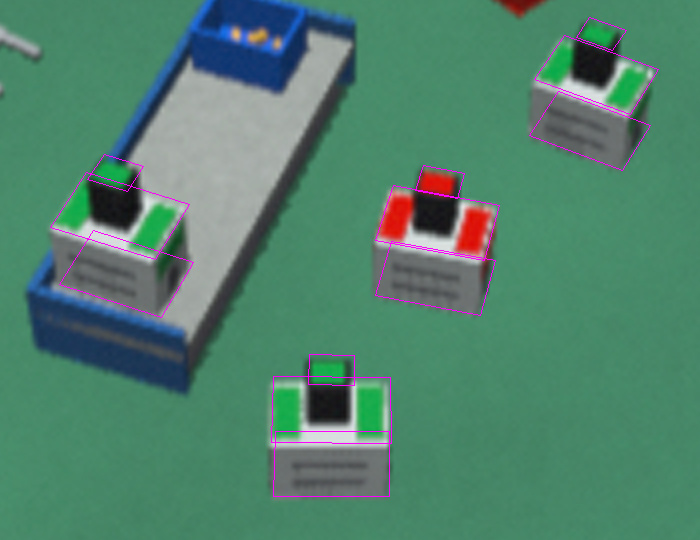

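The outlines match both pictures to about 2 mm: sizes come out at 64 x 44 and row yaw at 0.10, against 0.118 for the shelf. I'll start with the first green one.

```bash
cat >> h.py <<'E'
G=0.054   # TCP height above the cassette's underside when gripping the post
UP=0.22
ROW=np.array([.6108,.139]); YAW=0.108
def slot(k): return ROW+0.048*k*np.array([np.sin(YAW),-np.cos(YAW)])
def quat(xy,yaw,z,qs=None):
    o=[]
    for a in(yaw,yaw+np.pi):
        y=np.array([np.cos(a),np.sin(a),0]); Z=np.array([0,0,-1.])
        q=R.from_matrix(np.c_[np.cross(y,Z),y,Z]).as_quat(scalar_first=True)
        j=env.inverse_kinematics([*xy,z],q)
        if j is not None: o.append((abs(j[6]),q))
    return min(o,key=lambda t:t[0])[1]
def pick_place(src,syaw,dst,dyaw,zb):
    q=quat(src,syaw,UP); env.movep([*src,UP],q)
    env.move_linear([*src,G+.04],max_speed=.15)
    if env.move_linear([*src,G],max_speed=.05,stop_force=15): print("contact on descent",env.get_ee_pos())
    env.gripper_close(); print("grip",env.get_gripper_width(),env.get_grip_force(),env.get_ee_pos().round(4))
    env.move_linear([*src,UP],max_speed=.15)
    q2=min((quat(dst,dyaw+d,UP) for d in(0,)),key=lambda x:0); env.movep([*dst,UP],q2)
    print("held",env.get_gripper_width(),env.get_ft_force().round(2))
    env.move_linear([*dst,G+zb+.02],max_speed=.15)
    print("touch",env.move_linear([*dst,G+zb-.004],max_speed=.02,stop_force=4),env.get_ee_pos().round(4))
    env.open_gripper(); env.move_linear([*dst,UP],max_speed=.15); print("t",env.get_t())
E
sed -i 's/^    q2=.*/    q2=quat(dst,dyaw,UP); env.movep([*dst,UP],q2)/' h.py
python3 - <<'E'
from h import *
env.open_gripper()
pick_place([.4578,.1767],.475,slot(1),YAW,.04)
im=env.read_camera("top"); cv2.imwrite("pics/top1.png",im); cv2.imwrite("pics/side1.png",env.read_camera("side"))
E
```

```text
grip 0.2701249556257572 62.31533646583557 [0.4579 0.1768 0.0541]
held 0.2714134934081985 [ 0.13 -0.01 -4.33]
touch True [0.6161 0.0913 0.094 ]
t 11.8167
```

Grip width and touch height (0.094 = 0.054 + 0.04) are as expected. Next are the second green and the red.

Run:
```python
from h import *
pick_place([.433,-.1254],-.007,slot(2),YAW,.04)
pick_place([.466,.0291],.24,[.5533,-.2843],-.3645,.004)
env.movej([1.186,.521,-.036,1.599,.021,1.021,-.113])
t=env.read_camera("top"); s=env.read_camera("side"); m=bright(t)
cv2.imwrite("pics/end.png",np.hstack([cv2.resize(x,(380,285)) for x in (t[140:290,230:430],s[140:290,220:420])]))
b=cv2.resize(t[155:275,230:500],None,fx=2.9,fy=2.9,interpolation=cv2.INTER_CUBIC); cv2.imwrite("pics/end_t.png",b)
for n,z,xy in(("row",.09,ROW),("s1",.09,slot(1)),("s2",.09,slot(2)),("red",.054,[.5533,-.2843])):
    u=proj("top",np.array([[*xy,z]]))[0]; mm=m.copy()
    print(n,u.round(1),rect(mm,np.int32(u.round()),z).round(4))
```

```text
grip 0.2696664258889643 61.897820234298706 [ 0.4331 -0.1254  0.054 ]
held 0.2688581724905808 [ 0.24 -0.04 -2.75]
touch True [0.6212 0.0436 0.094 ]
t 21.1833
grip 0.26825407161269116 62.14868903160095 [0.4662 0.0291 0.0541]
held 0.27600893607117805 [-0.16  0.24 -4.21]
touch True [ 0.5534 -0.2843  0.058 ]
t 30.75
row [256.9 195.7] [ 0.6154  0.0911  0.1407  0.064  -1.4748]
s1 [279.5 193.1] [ 0.6154  0.0911  0.1407  0.064  -1.4748]
s2 [302.2 190.5] [ 0.6154  0.0911  0.1407  0.064  -1.4748]
red [456.4 224.1] [ 0.5483 -0.2787  0.129   0.1286 -0.3655]
```

View pics/end_t.png

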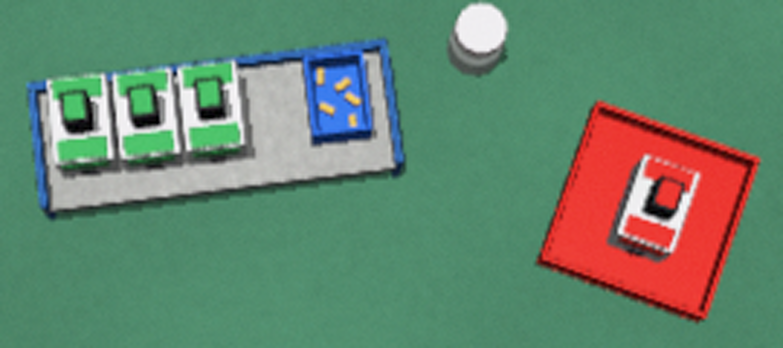

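View pics/end.png

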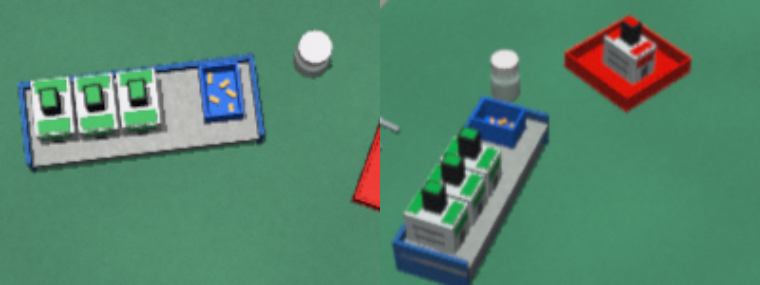

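The three greens stand in one straight row at zoomed pixels (80,120), (146,115) and (212,110). The row measures 140.7 x 64.0 mm, so the pitch is about 48 mm with no fore-and-aft offset. The red one stands mid-tray at (660,200), and the bin and jar have not moved.

```bash
python3 -c "
from rig import env
print(env.job_done())"
```

```text
the job is handed in; nothing more can be done
None
```

The job is handed in: by my last camera check the three green cassettes stand in one straight row on the shelf, about 48 mm between centres, and the red one stands upright mid-tray; no verdict came back.

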